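Close the filter cell's toggle clamp with its extension bar

ROBOT

A 7-joint arm with a two-finger parallel gripper is mounted at the origin on the work surface. World frame = base frame: x ahead of the robot, y to its left, z up, the work surface at z = 0. Lengths are in m, angles in degrees, forces in N, time in s.
With the tool pointing down it reaches from about 0.35 to 0.9 m from the base axis. Payload 7.2 kg.
Tool frame: the origin (TCP) lies at the very end of the fingers, on their centre line; the grasp point (between the pads) lies 19 mm behind it; z points along the fingers, y is the direction in which the jaws open and shut (so a half turn about z gives the same grasp; the last joint's range is limited). The gripper opens to 85 mm and grips with 20 to 120 N. Pads are 22 mm wide; open, the fingers measure 114 mm over their backs; the gripper's body (76 mm by 85 mm) begins 54 mm behind the grasp point. The pads swing forward as they close: fully open they stand 13 mm farther back than shut.
Start: joints at [61.639, 23.554, -0.728, 91.456, 0.321, 64.991, -4.71], TCP at [0.259, -0.569, 0.231] pointing down, gripper open.
Joint ranges: [-169.25, 169.25], [-16.82, 113.86], [-84.01, 82.57], [7.8, 145.47], [-59.2, 239.2], [7.22, 106.19], [-163.78, 163.78]. Speed limits (degrees/s): [136.94, 136.94, 172.46, 172.46, 180, 180, 180].

INTERFACE

Orientations are given as a 3x3 rotation matrix whose columns are the frame's x, y, z axes.
In Python, from bench import bot, fingers, solver, sensors, eyes, sign_off gives the robot as it stands. The module is installed in compiled form; this text tells all that it offers. Calls block until the motion is done:
- bot.movep(position, orientation): joint-space move of the TCP to a pose.
- bot.movel(position, rot=None, rate=0.15): straight line of the TCP; rot=None keeps the orientation; rate is the mean speed in m/s.
- bot.set_joints(angles): joint-space move.
- fingers.move_gripper(opening): finger opening in m; the grip force is fixed at half the most; returns when the fingers have stopped.
- bot.hold(seconds).
- solver.ik(position, orientation): joint angles nearest the present ones, or None.
- sensors.get_state(): the state.
- eyes.snapshot(name): name is "scene" or "top" or "wrist"; returns a dict with "image" (400x640x3 uint8, red, green, blue), "z_map" (400x640 float32, m along the optical axis (not along the pixel's ray), 0 where there is no reading), "camera_matrix" (3x3 intrinsics, pixels), "world_from_camera" (4x4, takes a point from camera to world coordinates); the wrist camera has in their place "tool_from_camera" (4x4, takes a point from camera to tool coordinates, whose origin is the TCP and whose axes are the flange's). Camera axes: x right, y down, z forward; pixel columns grow to the right and rows downward; lengths in m; the calibration is good to about 2 mm. The wrist camera is an equidistant fisheye: a pixel r from the principal point sees the ray r / f radians off the axis. A picture is of the moment at which its call begins: read the wrist's pose just before it.
A pose or a line that the arm cannot do raises bot.MotionError and nothing moves.
- sign_off(): hands the job in, once; it reports no verdict.
The state is a dict: "time": time; "joint_pos": joint angles; "joint_velocities": joint speeds; "effort": joint torques, N m; "ee_pos": TCP position; "ee_rot": TCP orientation; "contact_force": force on the tool from outside, world axes, zero at the start; "moment": the same for the moment, N m; "finger_gap": finger opening in m.
Only numpy, scipy, OpenCV 4.12 (cv2) and the standard library are available. Lean on these libraries where they do the work, as an engineer would, in place of code of your own. Each camera call takes 0.05 s, during which the arm holds its last target. There are 200 camera calls.

TASK

Pick the extension bar out of its tray, drop its forked end down over most of the clamp's short lever stub, and swing the lever round past its dead point until it stays fully closed and has pushed the filter cell home against the end block. Then lift the bar off and lay it flat in the tray again. Work the clamp with the bar only: keep the robot itself off the clamp, and leave the beaker, the bottle and the cap where they stand.

Things in the scene. Friction and masses are not known exactly. Their poses are not given: they have to be found in the camera images.
- fixture: The clamping fixture, fixed to the bench: aluminium base plate 300 x 120 x 12 mm (from 60 mm behind the origin to 240 mm ahead, along its x). Origin on the bench under the lever's pivot, x along the plunger towards the cell and the end block, z up. The rest stands on the plate within 35 mm of the x axis, at most 64 mm above the bench.
- pivot (a point): Point on the lever's vertical pivot axis, 50 mm above the bench (the height of the stub's centre line). Axes as the fixture's. The hub round it has a radius of 18 mm and its top is 58 mm (bolt head 64 mm) above the bench.
- lever (a joint): Turn of the clamp lever, rad, counter-clockwise from above: 0 open, 1.35 fully closed (stops at both). At 0 the stub points 1.79 rad counter-clockwise from the fixture's x, at 1.35 along the fixture's -x. A spring (1.6 Nm at 0, 1.1 at 0.6, zero at the dead point 1.10) drives it back to 0; past 1.10 it snaps on to 1.35 and stays (0.6 Nm). Friction 0.1 Nm. It drives the plunger that pushes the cell.
- stub (a point): Point on the centre line of the lever's stub, 60 mm from the pivot axis, 50 mm above the bench; x points outwards along the stub. The stub is a level round steel rod of 11 mm diameter that reaches from the hub (18 mm) to 85 mm from the pivot axis.
- bar_grip (a point): Centre of the loose dark steel extension bar (about 0.35 kg, 250 mm long, 24 mm high), half-way up, 12 mm above its underside; x points along the bar to its forked end, z up. From 125 mm behind this point to 61 mm ahead the bar is solid, 20 mm wide: grip it here. It starts flat on the tray's floor, channel downwards.
- bar_fork (a point): Point in the fork of the bar, 95 mm ahead of the grip point, 12 mm above the underside; axes as the bar's. The fork is a channel open below and at its end, 61 to 125 mm ahead of the grip point: 20 mm wide inside, 30 mm outside, its ceiling 18 mm above the underside. Put over the stub with this point close to the stub point, it fits with 4.5 mm play on either side and rests with its ceiling on the rod.
- cell_mid (a point): Centre of the loose steel filter cell, a block 50 x 46 x 44 mm (about 0.3 kg) on the base plate between two low rails; x as the fixture's. It starts 8 to 19 mm short of the end block; home is 180 mm ahead of the pivot axis along the fixture's x.
- tray: White plastic tray fixed to the bench, 330 x 170 mm outside, wall 4 mm, rim 16 mm and floor 4 mm above the bench; origin under its centre, x along its length.
- beaker: Glass beaker, 70 mm across, 90 mm high, standing; origin under its centre. Bystander.
- bottle: Amber jar with a blue lid, 60 mm across, 130 mm high, standing; origin under its centre. Bystander.
- cap: Open blue plastic screw ring, 52 mm across, 18 mm high, lying flat; origin under its centre. Bystander.
Not all that is in view belongs to the job. Of the things like the part that bears cell_mid, leave any that is red or yellow; of the rest the smaller one is meant.

How it is judged:
By the outcome, as a careful person would: the job done as asked, in the order asked, and still so for the second after the job is handed in, with the robot touching nothing.
It also fails if it takes over 56 s, if anything falls off the work surface, if the arm or the gripper's body presses on something with over 40 N, if the wrist force passes 120 N, or if a joint passes its speed limit or range.

## Working session

There is one attempt and no reset: what is moved stays moved. The work goes in short steps, each a Python script; the robot and the scene stay as the last script left them, time stands still between calls to the robot, and variables do not carry over. Pictures are saved under pics/ and viewed, about 8 in all and at most 12, crops included, and the job is handed in when it is done.

```bash
mkdir -p pics; cat > h.py <<'E'
import numpy as np, cv2
from bench import bot, fingers, solver, sensors, eyes, sign_off
def snap(n):
    d=eyes.snapshot(n); np.savez('last_'+n,**d); return d
def cloud(d):
    K=d["camera_matrix"];z=d["z_map"].astype(float);v,u=np.mgrid[:z.shape[0],:z.shape[1]]
    P=np.stack([(u-K[0,2])/K[0,0]*z,(v-K[1,2])/K[1,1]*z,z],-1)
    T=d["world_from_camera"];W=P@T[:3,:3].T+T[:3,3];W[z==0]=np.nan;return W
def save(im,n): cv2.imwrite('pics/'+n+'.png',im[...,::-1])
E
python3 - <<'E'
from h import *
a=snap('top');b=snap('scene')
save(a['image'],'top0');save(b['image'],'scene0')
for d in(a,b):print(d['camera_matrix'].round(1).tolist(),d['world_from_camera'].round(3).tolist())
s=sensors.get_state();print({k:np.round(v,3).tolist() for k,v in s.items()})
E
```

```text
[[361.2, 0.0, 315.2], [0.0, 361.2, 200.3], [0.0, 0.0, 1.0]] [[-0.005, -0.993, 0.122, 0.45], [-1.0, 0.003, -0.011, 0.052], [0.011, -0.122, -0.992, 0.921], [0.0, 0.0, 0.0, 1.0]]
[[441.0, 0.0, 317.6], [0.0, 441.0, 192.6], [0.0, 0.0, 1.0]] [[-0.127, 0.772, -0.623, 1.274], [0.992, 0.094, -0.085, 0.147], [-0.007, -0.629, -0.778, 0.944], [0.0, 0.0, 0.0, 1.0]]
{'time': 0.1, 'joint_pos': [61.638, 23.596, -0.729, 91.499, 0.321, 64.991, -4.712], 'joint_velocities': [-0.151, -0.016, 0.092, -0.147, 0.039, 0.094, -0.028], 'effort': [0.004, -60.183, 0.685, -30.008, 0.014, 0.007, -0.0], 'ee_pos': [0.259, -0.569, 0.231], 'ee_rot': [[0.91, 0.414, -0.001], [0.414, -0.91, 0.001], [-0.0, -0.001, -1.0]], 'contact_force': [-0.249, 0.348, -0.419], 'moment': [0.004, 0.019, 0.001], 'finger_gap': 0.085}
```

View pics/top0.png

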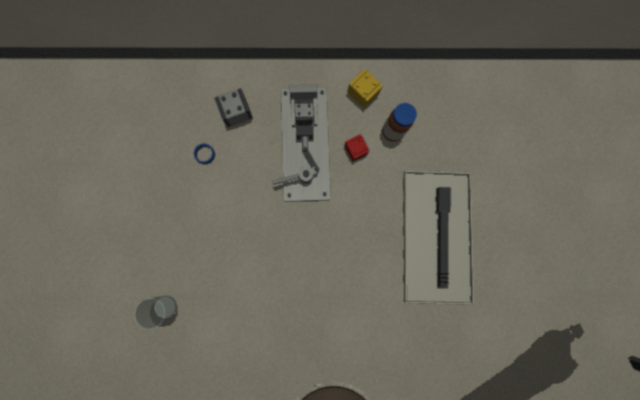

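View pics/scene0.png

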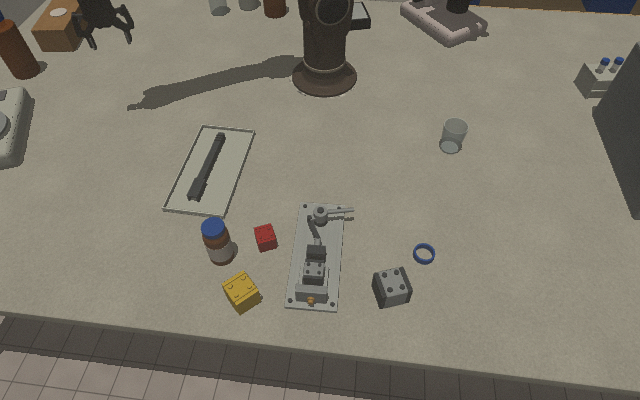

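```bash
python3 - <<'E'
from h import *
C={}
for n in('top','scene'):
    d=dict(np.load(f'last_{n}.npz'));W=cloud(d);I=d['image'].astype(int);C[n]=(W,I)
    x,y,z=W[...,0],W[...,1],W[...,2]
    t=np.nanmedian(z[(x>.3)&(x<.45)&(y>.0)&(y<.15)]);print(n,'bench z',t)
    def rect(m,nm):
        m=m.astype(np.uint8)
        k,l,s,c=cv2.connectedComponentsWithStats(m);i=1+s[1:,4].argmax();m=l==i
        P=W[m][:,:2].astype(np.float32);r=cv2.minAreaRect(P)
        print(nm,m.sum(),np.round(r[0],4),np.round(r[1],4),round(r[2],2),'z',np.round(np.nanpercentile(z[m],[5,50,95]),4),'mean',P.mean(0).round(4))
    g=I.sum(-1)
    rect((z>.014)&(z<.045)&(x>.15)&(x<.6)&(y<-.2)&(y>-.45)&(g<200),'bar')
    rect((g>330)&(x>.1)&(x<.6)&(y<-.15)&(y>-.45)&(z>-.02)&(z<.03),'tray')
    rect((z>.007)&(z<.08)&(x>.3)&(x<.85)&(y>-.05)&(y<.2),'fixture')
    rect((z>.007)&(z<.017)&(x>.3)&(x<.85)&(y>-.05)&(y<.2),'plate')
    rect((z>.04)&(z<.07)&(x>.4)&(x<.6)&(y>-.05)&(y<.2),'lever')
    rect((z>.04)&(z<.06)&(x>.4)&(x<.6)&(y>.09)&(y<.2),'stub')
    # stub axis fit
    m=(z>.04)&(z<.062)&(x>.4)&(x<.56)&(y>.09)&(y<.2)
    P=W[m][:,:2].astype(np.float32)
    if len(P)>5:
        f=cv2.fitLine(P,cv2.DIST_HUBER,0,.01,.01).ravel();print('stubline',f.round(4),np.degrees(np.arctan2(f[1],f[0])))
    print('bolt', W[(z>.059)&(z<.07)&(x>.4)&(x<.56)&(y>-.0)&(y<.2)][:].mean(0))
d=np.load('last_top.npz')['image'];save(cv2.resize(d[70:320,260:490],None,fx=3.2,fy=3.2,interpolation=cv2.INTER_CUBIC)[:, :736][:600],'c1') 
b=np.load('last_scene.npz')['image'];A=cv2.resize(b[190:320,270:370],None,fx=4.5,fy=4.5,interpolation=cv2.INTER_CUBIC)
A2=cv2.resize(d[80:210,260:340],None,fx=4.5,fy=4.5,interpolation=cv2.INTER_CUBIC)[:585]
save(cv2.convertScaleAbs(np.hstack([A,A2[:, :340]]),alpha=1.4),'c2')
E
```

```text
top bench z -0.0005631872847730035
bar 972 [ 0.4679 -0.2757] [0.0274 0.2458] 87.18 z [0.0168 0.0268 0.0297] mean [ 0.4753 -0.2745]
tray 5789 [ 0.4506 -0.265 ] [0.1632 0.3025] 88.05 z [0.0005 0.0032 0.0063] mean [ 0.4463 -0.262 ]
fixture 5259 [0.7064 0.0779] [0.2892 0.1431] 1.39 z [0.0092 0.0126 0.0592] mean [0.7041 0.0675]
plate 2122 [0.7048 0.0668] [0.2857 0.12  ] 1.66 z [0.0087 0.0114 0.0141] mean [0.6624 0.0427]
lever 9 [0.5986 0.1372] [0.0026 0.0146] 2.57 z [0.0491 0.0522 0.0542] mean [0.5988 0.1384]
stub 9 [0.5986 0.1372] [0.0026 0.0146] 2.57 z [0.0491 0.0522 0.0542] mean [0.5988 0.1384]
bolt [nan nan nan]
scene bench z 0.001228021361932341
bar 219 [ 0.4712 -0.2745] [0.0288 0.2491] 85.68 z [0.015  0.0232 0.0313] mean [ 0.4726 -0.2698]
tray 9942 [ 0.3501 -0.3   ] [0.4998 0.3   ] 0.01 z [-0.0011  0.0029  0.0082] mean [ 0.3741 -0.2981]
fixture 4914 [0.705  0.0736] [0.1429 0.2898] 89.92 z [0.0108 0.015  0.0617] mean [0.7244 0.0683]
plate 1487 [0.7214 0.0931] [0.2618 0.0774] 5.23 z [0.0103 0.013  0.0158] mean [0.7121 0.1038]
lever 3 [0.5993 0.1418] [0.0051 0.0003] 81.35 z [0.0558 0.0563 0.0575] mean [0.5994 0.1418]
stub 3 [0.5993 0.1418] [0.0051 0.0003] 81.35 z [0.0558 0.0563 0.0575] mean [0.5994 0.1418]
bolt [nan nan nan]<stdin>:24: RuntimeWarning: Mean of empty slice.
  ret = um.true_divide(
```

View pics/c2.png

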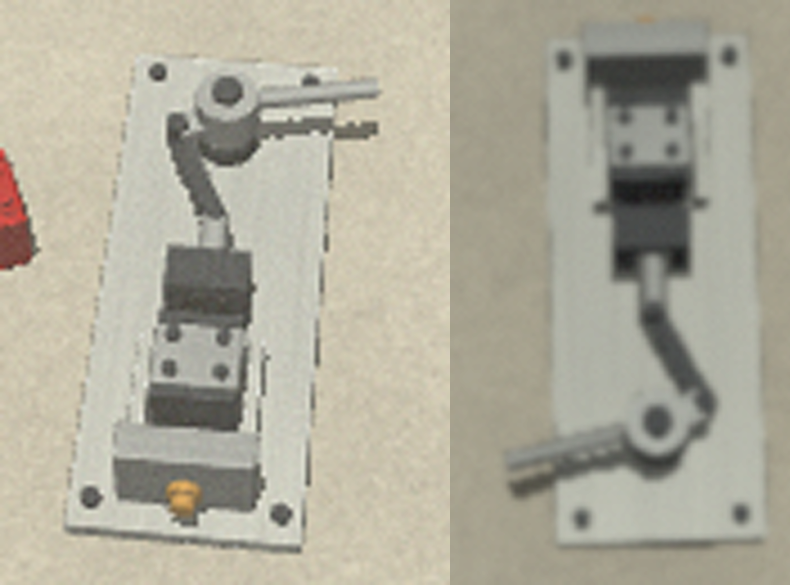

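```bash
cat >> h.py <<'E'
def R(deg):  # tool down, tool x along heading
    a=np.radians(deg);c,s=np.cos(a),np.sin(a);return np.array([[c,s,0],[s,-c,0],[0,0,-1.]])
def wsnap(n):
    s=sensors.get_state();d=snap('wrist');d['R']=np.array(s['ee_rot']);d['p']=np.array(s['ee_pos']);np.savez(n,**d);save(d['image'],n);return d
def rays(d,u,v):
    K=d["camera_matrix"];q=np.stack([(np.asarray(u,float)-K[0,2])/K[0,0],(np.asarray(v,float)-K[1,2])/K[1,1]],-1)
    th=np.linalg.norm(q,axis=-1,keepdims=True)+1e-12;r=np.concatenate([np.sin(th)*q/th,np.cos(th)],-1)
    T=d["tool_from_camera"];o=d['R']@T[:3,3]+d['p'];return o,r@T[:3,:3].T@d['R'].T,r
def at(d,u,v,z):
    o,r,_=rays(d,u,v);return o+r*((z-o[2])/r[...,2])[...,None]
def wcloud(d):
    z=d['z_map'].astype(float);v,u=np.mgrid[:400,:640];o,r,c=rays(d,u,v)
    W=o+r*(z/c[...,2])[...,None];W[z==0]=np.nan;return W
E
python3 - <<'E'
from h import *
for h in(0,180):
  for p in([.46,-.275,.25],[.577,.215,.2],[.46,.06,.1]):
    for a in(-76,-3,1.5,10):
      q=solver.ik(p,R(a+h));print(h,p,a,None if q is None else np.round(q).tolist())
bot.movep([.46,-.275,.27],R(-3));print(sensors.get_state()['time'])
d=wsnap('w1')
bot.movep([.58,.09,.27],R(-3));print(sensors.get_state()['time'])
d=wsnap('w2');print(d['camera_matrix'],d['tool_from_camera'].round(3))
a,b=cv2.imread('pics/w1.png'),cv2.imread('pics/w2.png')
cv2.imwrite('pics/w12.png',cv2.resize(np.vstack([a,b]),None,fx=.75,fy=.75,interpolation=cv2.INTER_AREA))
E
```

```text
0 [0.46, -0.275, 0.25] -76 [20.0, 14.0, 7.0, 103.0, -2.0, 63.0, -139.0]
0 [0.46, -0.275, 0.25] -3 [30.0, 14.0, -5.0, 102.0, 1.0, 64.0, -69.0]
0 [0.46, -0.275, 0.25] 1.5 [30.0, 14.0, -6.0, 102.0, 2.0, 64.0, -64.0]
0 [0.46, -0.275, 0.25] 10 [31.0, 14.0, -6.0, 102.0, 2.0, 64.0, -56.0]
0 [0.577, 0.215, 0.2] -76 [19.0, 43.0, -71.0, 92.0, 42.0, 76.0, 136.0]
0 [0.577, 0.215, 0.2] -3 [4.0, 30.0, -41.0, 93.0, 21.0, 65.0, -136.0]
0 [0.577, 0.215, 0.2] 1.5 [6.0, 31.0, -44.0, 93.0, 23.0, 66.0, -132.0]
0 [0.577, 0.215, 0.2] 10 [8.0, 32.0, -48.0, 93.0, 25.0, 67.0, -126.0]
0 [0.46, 0.06, 0.1] -76 [-65.0, 37.0, 72.0, 124.0, -46.0, 53.0, -132.0]
0 [0.46, 0.06, 0.1] -3 [11.0, 21.0, -30.0, 119.0, 15.0, 43.0, -121.0]
0 [0.46, 0.06, 0.1] 1.5 [12.0, 21.0, -30.0, 119.0, 15.0, 43.0, -116.0]
0 [0.46, 0.06, 0.1] 10 [13.0, 21.0, -31.0, 119.0, 16.0, 44.0, -108.0]
180 [0.46, -0.275, 0.25] -76 [46.0, 16.0, -25.0, 101.0, 7.0, 65.0, 33.0]
180 [0.46, -0.275, 0.25] -3 [55.0, 18.0, -37.0, 101.0, 12.0, 65.0, 102.0]
180 [0.46, -0.275, 0.25] 1.5 [56.0, 18.0, -37.0, 101.0, 12.0, 65.0, 106.0]
180 [0.46, -0.275, 0.25] 10 [5
[... 178 characters left out ...]
.0, 38.0]
180 [0.577, 0.215, 0.2] 1.5 [12.0, 35.0, -55.0, 92.0, 30.0, 69.0, 42.0]
180 [0.577, 0.215, 0.2] 10 [12.0, 35.0, -55.0, 92.0, 30.0, 69.0, 51.0]
180 [0.46, 0.06, 0.1] -76 [20.0, 23.0, -40.0, 119.0, 21.0, 45.0, -19.0]
180 [0.46, 0.06, 0.1] -3 [27.0, 26.0, -51.0, 119.0, 28.0, 47.0, 48.0]
180 [0.46, 0.06, 0.1] 1.5 [29.0, 27.0, -52.0, 118.0, 29.0, 48.0, 51.0]
180 [0.46, 0.06, 0.1] 10 [31.0, 28.0, -56.0, 118.0, 31.0, 49.0, 57.0]
1.4417
2.925
[[309.70691629   0.         319.99947925]
 [  0.         309.70691629 199.14789359]
 [  0.           0.           1.        ]] [[ 0.    -0.957 -0.289  0.074]
 [ 1.     0.     0.     0.   ]
 [-0.    -0.289  0.957 -0.142]
 [ 0.     0.     0.     1.   ]]
```

View pics/w12.png

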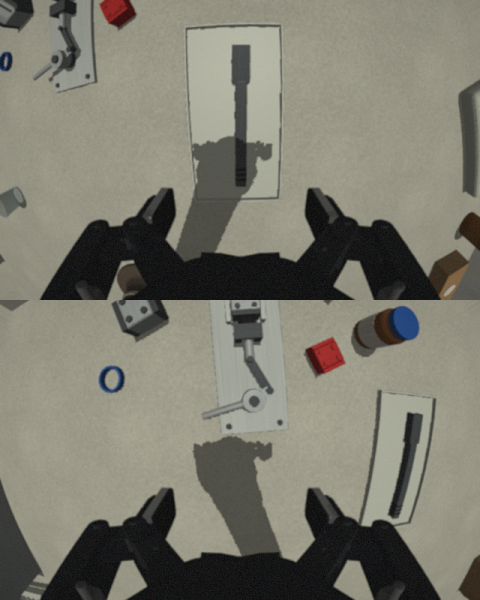

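```bash
python3 - <<'E'
from h import *
d=dict(np.load('w1.npz'));g=d['image'].astype(int).sum(-1)
v,u=np.mgrid[:400,:640]
P=at(d,u,v,.028)
W=wcloud(d);print('tray floor z',np.nanmedian(W[100:150,270:300,2]),'bar z',np.nanmedian(W[110:210,318:324,2]))
k=(u>285)&(u<350)&(v>45)&(v<255)
# row-wise dark extent
rows=[]
for r in range(50,255,6):
    c=np.where((g[r]<170)&(W[r,:,2]>.018)&(u[r]>300)&(u[r]<340))[0]
    if len(c)>3: 
        a=P[r,c[0]];b=P[r,c[-1]];rows.append([r,c[0],c[-1],*a[:2],*b[:2]])
for x in rows: print(np.round(x,4).tolist())
m=k&(g<170)&(W[...,2]>.018)&(u>300)&(u<340)
print(cv2.minAreaRect(P[m][:,:2].astype(np.float32)),np.where(m)[0].min(),np.where(m)[0].max())
d=dict(np.load('w2.npz'));im=d['image']
A=im[85:185,245:385];save(cv2.resize(A,None,fx=5.6,fy=5.6,interpolation=cv2.INTER_CUBIC),'c3')
W=wcloud(d);print(W[135,337],W[150,285],W[144,310])
E
```

```text
tray floor z 0.0032363971625154475 bar z 0.02731063341806339
[188.0, 314.0, 324.0, 0.4322, -0.2675, 0.4315, -0.2803]
[194.0, 314.0, 328.0, 0.4242, -0.267, 0.4233, -0.285]
[200.0, 314.0, 328.0, 0.4162, -0.2665, 0.4152, -0.2847]
[206.0, 314.0, 328.0, 0.408, -0.2661, 0.407, -0.2843]
[212.0, 314.0, 327.0, 0.3997, -0.2656, 0.3988, -0.2826]
[218.0, 314.0, 327.0, 0.3914, -0.2651, 0.3904, -0.2822]
[224.0, 314.0, 328.0, 0.3829, -0.2646, 0.3819, -0.2832]
[230.0, 314.0, 328.0, 0.3742, -0.2641, 0.3732, -0.2828]
[236.0, 314.0, 328.0, 0.3655, -0.2635, 0.3644, -0.2824]
[242.0, 314.0, 327.0, 0.3565, -0.263, 0.3556, -0.2806]
[248.0, 316.0, 326.0, 0.3473, -0.2652, 0.3466, -0.2789]
((0.39454108476638794, -0.2747437357902527), (0.018980957567691803, 0.09542854875326157), 86.6048812866211) 180 248
[0.62261523 0.06604365 0.06408531] [0.6078438  0.12658799 0.05545161] [0.61289882 0.09720618 0.05424138]
```

View pics/c3.png

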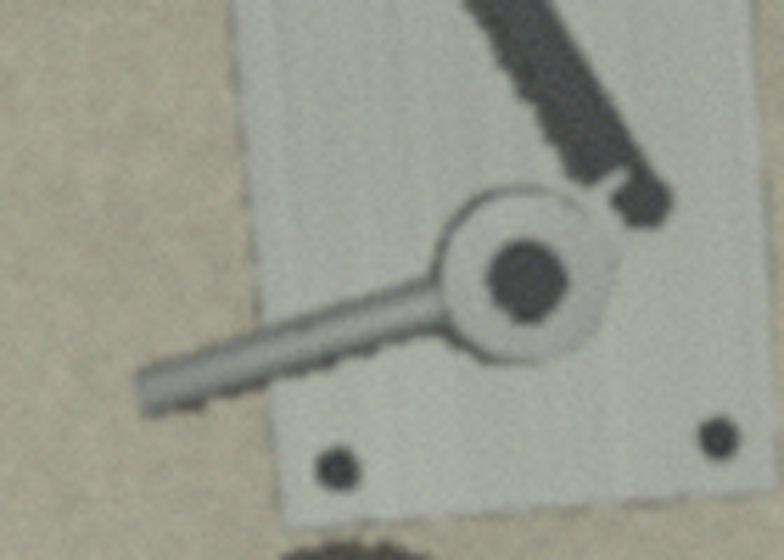

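```bash
python3 - <<'E'
from h import *
d=dict(np.load('w2.npz'))
for n,u,v,z in(('bolt',339.3,135.2,.064),('hub',339.2,133.6,.058),('tip',271.4,155.0,.0535),('root',322.7,139.5,.0535),('c1',245+285/5.6,85+527/5.6,.012),('c2',245+775/5.6,85+490/5.6,.012)):print(n,at(d,u,v,z).round(4))
# triangulation check: top / scene
for n,bo,ti in(('top',(305.8,173.3),(272.9,182.9)),('scene',(320.7,210),(354,209.5))):
    e=np.load(f'last_{n}.npz');K=e['camera_matrix'];T=e['world_from_camera']
    for (u,v),z in((bo,.064),(ti,.0535)):
        r=T[:3,:3]@[(u-K[0,2])/K[0,0],(v-K[1,2])/K[1,1],1];print(n,(T[:3,3]+r*(z-T[2,3])/r[2]).round(4))
v,u=np.mgrid[:400,:640]
d=dict(np.load('w1.npz'));g=cv2.cvtColor(d['image'],cv2.COLOR_RGB2GRAY).astype(float)
P=at(d,u,v,.028);print(g[60:250:20,310:334:3].astype(int))
for r in range(56,255,8):
    row=g[r];gr=np.diff(row[295:345]);a=295+gr[:27].argmin()+.5;b=295+22+gr[22:].argmax()+.5
    A=at(d,a+.0,r,.028);B=at(d,b,r,.028);print(r,a,b,((A+B)/2).round(4)[:2],round(np.linalg.norm(A-B),4))
col=g[40:260,316:326].mean(1);gr=np.diff(col);print(40+gr[:40].argmin(),40+150+gr[150:].argmax());print([ (at(d,321,r,.028).round(4)[:2]) for r in(40+gr[:40].argmin()+.5,190+gr[150:].argmax()+.5)])
E
```

```text
bolt [0.6223 0.0635 0.064 ]
hub [0.6236 0.0631 0.058 ]
tip [0.6028 0.1434 0.0535]
root [0.6173 0.0823 0.0535]
c1 [0.5625 0.1203 0.012 ]
c2 [0.5655 0.0033 0.012 ]
top [0.6211 0.0645 0.064 ]
top [0.5997 0.1447 0.0535]
scene [0.6238 0.0653 0.064 ]
scene [0.6043 0.1474 0.0535]
[[107 100  94  96  98  98  96 100]
 [ 65  71  73  78  71  74  76  73]
 [ 70  71  71  75  75  76  73  71]
 [180 133  78  74  75  71  86 178]
 [182 131  71  70  71  71 100 178]
 [175 127  67  71  73  71  92 174]
 [164  76  68  69  70  68 114 172]
 [ 86  67  34  46  35  35  56  85]
 [ 89  68  28  37  42  35  54  83]
 [ 87  67  20  25  26  29  59  84]]
56 303.5 331.5 [ 0.5983 -0.281 ] 0.034
64 309.5 333.5 [ 0.5878 -0.2853] 0.0291
72 308.5 333.5 [ 0.5778 -0.2841] 0.0303
80 307.5 332.5 [ 0.5678 -0.2824] 0.0304
88 308.5 332.5 [ 0.5578 -0.2825] 0.0292
96 308.5 332.5 [ 0.5479 -0.2819] 0.0292
104 308.5 332.5 [ 0.538  -0.2814] 0.0293
112 309.5 329.5 [ 0.5281 -0.2797] 0.0245
120 313.5 328.5 [ 0.5181 -0.281 ] 0.0184
128 312.5 329.5 [ 0.5082 -0.2805] 0.0209
136 313.5 329.5 [ 0.4982 -0.2805] 0.0198
144 313.5 328.5 [ 0.4882 -0.2794] 0.0186
152 312.5 328.5 [ 0.4782 -0.2782] 0.0199
160 313.5 328.5 [ 0.468  -0.2783] 0.0188
168 313.5 328.5 [ 0.4578 -0.2778] 0.0189
176 312.5 328.5 [ 0.4475 -0.2766] 0.0203
184 313.5 328.5 [ 0.437  -0.2767] 0.0192
192 314.5 327.5 [ 0.4264 -0.2762] 0.0167
200 313.5 327.5 [ 0.4157 -0.275 ] 0.0181
208 313.5 328.5 [ 0.4048 -0.275 ] 0.0196
216 314.5 341.5 [ 0.3932 -0.2837] 0.0356
224 313.5 341.5 [ 0.3819 -0.2825] 0.0373
232 313.5 341.5 [ 0.3703 -0.282 ] 0.0376
240 313.5 336.5 [ 0.3587 -0.2781] 0.0312
248 313.5 334.5 [ 0.3467 -0.2761] 0.0288
59 248
[array([ 0.5935, -0.285 ]), array([ 0.3462, -0.272 ])]
```

```bash
cat >> h.py <<'E'
piv=np.array([.6224,.0643]);th0=104.;BG=np.array([.470,-.2783]);BH=-3.1
def st(m=''):
    s=sensors.get_state();print(m,'t',round(s['time'],2),np.round(s['ee_pos'],4),'F',np.round(s['contact_force'],1),'M',np.round(s['moment'],2),'gap',round(float(s['finger_gap']),4));return s
def pose(lev,z,r=.155,lead=0):
    a=np.radians(th0+np.degrees(lev));return [*(piv+r*np.array([np.cos(a),np.sin(a)])),z],R(th0+np.degrees(lev)+lead)
E
python3 - <<'E'
from h import *
fingers.move_gripper(.05)
bot.movep([*BG,.10],R(BH+180));st()
bot.movel([*BG,.0055],rate=.1);st('down')
fingers.move_gripper(0.0);st('grip')
bot.movel([*BG,.2],rate=.15);st('lift')
bot.movep(*pose(0,.2));st('over')
bot.movel(pose(0,.085)[0],rate=.15);st('hover')
a=snap('top');b=snap('scene')
A=cv2.resize(a['image'][120:230,170:350],None,fx=4.4,fy=4.4,interpolation=cv2.INTER_CUBIC)[:, :792]
save(A,'c4');B=cv2.resize(b['image'][150:260,300:480],None,fx=4.4,fy=4.4,interpolation=cv2.INTER_CUBIC);save(B,'c5')
E
```

```text
t 6.37 [ 0.4703 -0.2781  0.1001] F [-0.2 -0.1 -0.1] M [ 0.05  0.01 -0.04] gap 0.0503
down t 7.46 [ 0.4705 -0.2785  0.0061] F [-0.2  0.3  0.2] M [-0.06  0.02  0.03] gap 0.0501
grip t 7.83 [ 0.4704 -0.2786  0.0063] F [-0.8  1.3  6. ] M [0.08 0.25 0.  ] gap 0.0188
lift t 9.28 [ 0.4694 -0.2781  0.1991] F [ 0.1 -0.3 -4. ] M [ 0.06 -0.04 -0.05] gap 0.0189
over t 11.12 [0.5853 0.2134 0.1997] F [ 0.8 -0.6 -3.8] M [-0.03 -0.06 -0.03] gap 0.0187
hover t 12.03 [0.5856 0.2151 0.086 ] F [-0.1  0.4 -3.8] M [-0.02  0.01  0.01] gap 0.0189
```

View pics/c5.png

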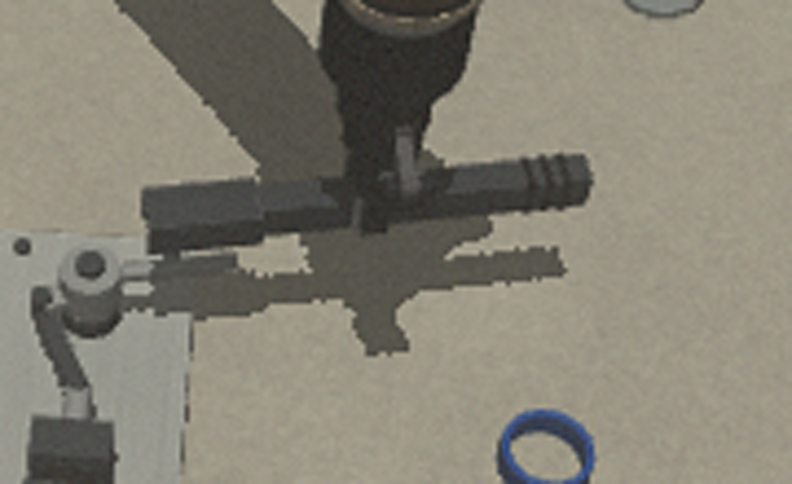

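View pics/c4.png

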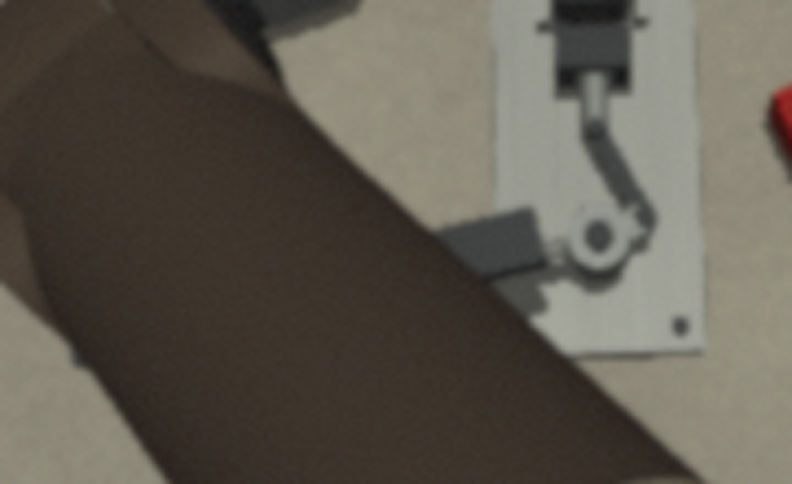

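```bash
python3 - <<'E'
from h import *
e=np.load('last_top.npz');K=e['camera_matrix'];T=e['world_from_camera'];z=.108;Q=[]
for u,v in((290.7,167),(294.5,179.5)):
    r=T[:3,:3]@[(u-K[0,2])/K[0,0],(v-K[1,2])/K[1,1],1];Q.append((T[:3,3]+r*(z-T[2,3])/r[2])[:2])
m=(Q[0]+Q[1])/2-piv;a=np.radians(th0);print('end centre along/cross',m@[np.cos(a),np.sin(a)],m@[-np.sin(a),np.cos(a)],np.linalg.norm(Q[0]-Q[1]))
for zz in(.06,.05,.043,.041):
    bot.movel(pose(0,zz)[0],rate=.06);s=st(zz)
    if np.abs(s['contact_force'][2]+3.8)>8 or abs(np.array(s['moment'])).max()>1: print('contact');break
b=snap('scene');save(cv2.resize(b['image'][150:260,300:480],None,fx=4.4,fy=4.4,interpolation=cv2.INTER_CUBIC),'c6')
E
```

```text
end centre along/cross 0.03127595034153877 0.0023585161691191577 0.030376470422246435
0.06 t 12.7 [0.5847 0.2148 0.0596] F [ 0.4 -0.6 -3.1] M [ 0.01 -0.    0.  ] gap 0.0185
0.05 t 13.02 [0.5846 0.2145 0.0495] F [ 0.   0.1 -2.3] M [-0.04 -0.03 -0.04] gap 0.0185
0.043 t 13.28 [0.5846 0.2145 0.0425] F [ 0.4 -0.6 -4. ] M [-0.04 -0.01  0.01] gap 0.019
0.041 t 13.53 [0.5849 0.2147 0.0409] F [-0.9 -0.7 -2.3] M [ 0.    0.03 -0.  ] gap 0.0189
```

View pics/c6.png

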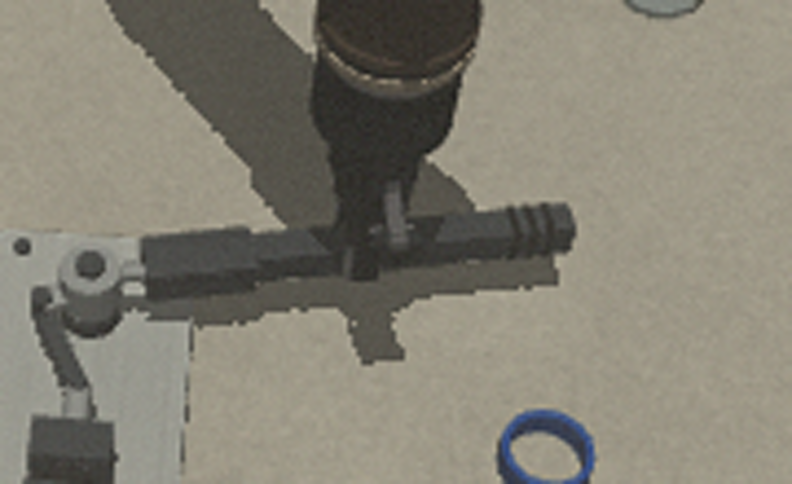

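```bash
python3 - <<'E'
from h import *
for lev in np.radians(np.arange(5,78,6)):
    p,r=pose(lev,.0405);bot.movel(p,r,rate=.1)
    s=st('%.2f'%lev);a=np.radians(th0)+lev
    f=np.array(s['contact_force'][:2]);print('   tang %.1f rad %.1f'%(f@[-np.sin(a),np.cos(a)],f@[np.cos(a),np.sin(a)]))
    if np.linalg.norm(f)>50: print('stop');break
a=snap('top');b=snap('scene')
A=np.hstack([cv2.resize(x,(396,484),interpolation=cv2.INTER_CUBIC) for x in(a['image'][80:240,260:391],b['image'][130:320,270:426])]);save(A,'c7')
E
```

```text
0.09 t 13.87 [0.574  0.2116 0.0415] F [ 6.4  1.4 -5. ] M [ 0.49 -1.2   0.38] gap 0.0188
   tang -6.5 rad -0.7
0.19 t 14.18 [0.5629 0.2064 0.0426] F [17.7  3.9 -9.2] M [ 1.06 -3.53  1.12] gap 0.0187
   tang -17.7 rad -3.9
0.30 t 14.48 [0.5485 0.1994 0.0427] F [17.   4.  -7.5] M [ 1.31 -3.31  1.06] gap 0.0187
   tang -16.6 rad -5.3
0.40 t 14.79 [0.5349 0.191  0.0428] F [14.7  5.2 -7.4] M [ 1.48 -3.09  0.99] gap 0.0183
   tang -14.9 rad -4.7
0.51 t 15.1 [0.5221 0.1812 0.0428] F [14.9  7.6 -6.1] M [ 1.68 -2.77  1.02] gap 0.0192
   tang -16.1 rad -4.6
0.61 t 15.41 [0.5102 0.1699 0.0428] F [11.8  9.1 -6.2] M [ 1.91 -2.39  0.97] gap 0.0187
   tang -14.6 rad -3.0
0.72 t 15.72 [0.4994 0.1573 0.0426] F [ 9.1  9.4 -4.6] M [ 1.96 -1.88  0.89] gap 0.0186
   tang -12.9 rad -2.1
0.82 t 16.02 [0.4897 0.1435 0.0424] F [ 5.7  9.4 -3. ] M [ 1.93 -1.18  0.77] gap 0.0187
   tang -10.9 rad -0.4
0.93 t 16.33 [0.4816 0.1283 0.0421] F [ 1.9  8.4 -0.5] M [ 1.56 -0.65  0.57] gap 0.0186
   tang -8.4 rad 1.6
1.03 t 16.64 [0.475  0.1118 0.0414] F [ 0.9  6.7 -2.6] M [ 1.15 -0.14  0.45] gap 0.0186
   tang -6.7 rad 1.1
1.13 t 16.95 [0.4702 0.094  0.0407] F [-0.4  0.9 -2.3] M [0.36 0.1  0.09] gap 0.0185
   tang -0.8 rad 0.6
1.24 t 17.26 [0.4679 0.0763 0.0403] F [-0.8 -5.5 -4.3] M [-1.01 -0.02 -0.39] gap 0.019
   tang 5.6 rad 0.3
1.34 t 17.57 [0.4677 0.062  0.0406] F [ 0.6  0.3 -2.8] M [ 0.04 -0.04 -0.01] gap 0.0188
   tang -0.3 rad -0.6
```

View pics/c7.png

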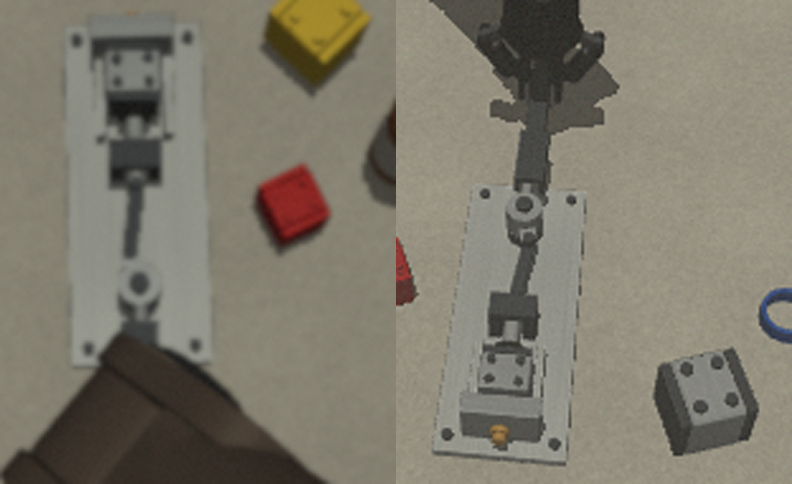

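```bash
python3 - <<'E'
from h import *
for lev in(1.37,1.39,1.41,1.43):
    bot.movel(*pose(lev,.0405),rate=.05);s=st(lev)
    if abs(s['moment'][2])>.4: break
bot.movel(*pose(1.35,.0405),rate=.05);st('back')
p=pose(1.35,0)[0]
for z in(.047,.06,.085,.2): bot.movel([p[0],p[1],z],rate=.08);st(z)
a=snap('top');b=snap('scene')
bot.movep([*BG,.2],R(BH+180));st('tray')
a=snap('top')
A=np.hstack([cv2.resize(x,(396,484),interpolation=cv2.INTER_CUBIC) for x in(a['image'][80:240,260:391],b['image'][130:320,270:426])]);save(A,'c8')
E
```

```text
1.37 t 17.92 [0.4676 0.058  0.0406] F [-0.8  0.2 -3.1] M [0.05 0.02 0.06] gap 0.019
1.39 t 18.17 [0.4677 0.0546 0.0405] F [ 0.2 -0.2 -2.7] M [ 0.01  0.01 -0.01] gap 0.0188
1.41 t 18.42 [0.4679 0.0513 0.0405] F [ 0.  -0.4 -2.7] M [-0.02 -0.01  0.02] gap 0.0184
1.43 t 18.67 [0.4683 0.0488 0.0406] F [-0.2  2.7 -3.6] M [ 0.4  -0.08  0.1 ] gap 0.0187
back t 19.07 [0.4674 0.0604 0.0405] F [-0.3 -0.4 -3.4] M [ 0.   -0.06 -0.02] gap 0.0191
0.047 t 19.32 [0.4678 0.0603 0.0474] F [-0.6 -0.2 -3.5] M [ 0.01 -0.01  0.04] gap 0.0186
0.06 t 19.62 [0.4679 0.0605 0.0605] F [-0.3 -1.  -3.1] M [-0.03 -0.05 -0.01] gap 0.0185
0.085 t 20.08 [0.4678 0.0605 0.0854] F [-0.2 -0.6 -2.9] M [-0.03 -0.06  0.01] gap 0.019
0.2 t 21.67 [0.4672 0.0606 0.1996] F [-0.3 -0.1 -3.5] M [ 0.   -0.03 -0.03] gap 0.0189
tray t 23.05 [ 0.4707 -0.2763  0.2003] F [ 1.   1.1 -3.4] M [ 0.05 -0.06  0.01] gap 0.0187
```

View pics/c8.png

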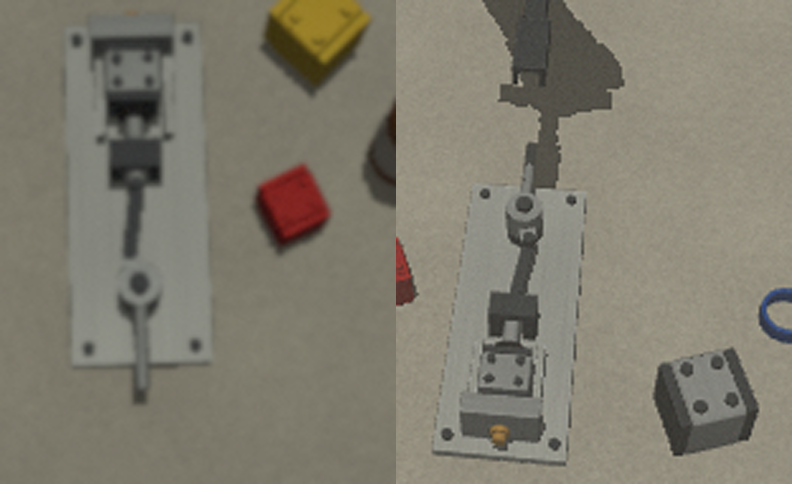

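```bash
python3 - <<'E'
from h import *
e=np.load('last_top.npz');K=e['camera_matrix'];T=e['world_from_camera']
for u,v,z in((304.3,103.8,.056),(306.2,173.6,.064),(306.2,213,.05)):
    r=T[:3,:3]@[(u-K[0,2])/K[0,0],(v-K[1,2])/K[1,1],1];print((T[:3,3]+r*(z-T[2,3])/r[2]).round(4))
bot.movel([*BG,.03],rate=.15);st()
for z in(.015,.0085,.0065,.0055):
    bot.movel([*BG,z],rate=.04);s=st(z)
    if s['contact_force'][2]>3: break
fingers.move_gripper(.05);st('open')
bot.movel([*BG,.2],rate=.15);st('up')
bot.movep([.36,-.05,.3],R(180));st()
a=snap('top');b=snap('scene')
W=cloud(a);x,y,z=W[...,0],W[...,1],W[...,2];g=a['image'].astype(int).sum(-1)
m=(z>.014)&(z<.045)&(x>.15)&(x<.62)&(y<-.2)&(y>-.45)&(g<230)
print(cv2.minAreaRect(W[m][:,:2].astype(np.float32)),np.percentile(z[m],[5,50,95]))
save(cv2.resize(a['image'][60:330,130:490],(800,600),interpolation=cv2.INTER_CUBIC),'end')
E
```

```text
[0.7989 0.0681 0.056 ]
[0.6204 0.0636 0.064 ]
[0.5263 0.0639 0.05  ]
 t 24.38 [ 0.4707 -0.2785  0.0309] F [ 0.8  0.2 -4.2] M [ 0.01 -0.02 -0.04] gap 0.0186
0.015 t 24.91 [ 0.4699 -0.2782  0.0148] F [-0.1 -0.1 -3.3] M [-0.04 -0.03 -0.01] gap 0.019
0.0085 t 25.23 [ 0.4698 -0.2782  0.0082] F [ 0.1  0.5 -3.4] M [-0.01 -0.02  0.  ] gap 0.0188
0.0065 t 25.48 [ 0.47   -0.2783  0.0065] F [-0.3 -0.6 -3.4] M [-0.01 -0.02 -0.04] gap 0.0186
0.0055 t 25.73 [ 0.4701 -0.2783  0.0063] F [-3.1  0.1  6. ] M [ 0.19  0.65 -0.01] gap 0.0189
open t 26.13 [ 0.4701 -0.2784  0.0055] F [-0.2 -0.3  0.7] M [-0.01  0.01 -0.03] gap 0.0502
up t 27.58 [ 0.4695 -0.2781  0.1991] F [-0.7 -0.2 -0.1] M [-0.02 -0.01  0.02] gap 0.05
 t 28.64 [ 0.3601 -0.0511  0.3002] F [ 0.1 -0.6 -0.5] M [-0.   -0.03 -0.04] gap 0.05
((0.45029211044311523, -0.2748022675514221), (0.027948014438152313, 0.2823036015033722), 87.27203369140625) [0.01576637 0.02672051 0.02958651]
```

View pics/end.png

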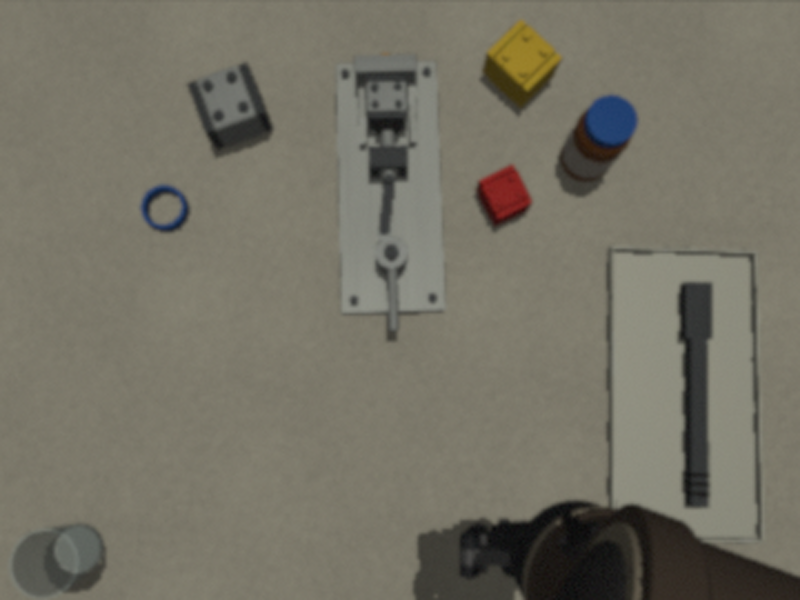

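```bash
python3 -c "
from h import *
sign_off()"
```

```text
the job is handed in; nothing more can be done
```

The job is done and handed in at about 29 s of the 56 s allowed. I gripped the bar in the tray, lowered its fork over the stub and swung the lever through its dead point to the closed stop. Then I lifted the bar straight off and laid it back in the tray.

**Clamp:** The final top view shows the lever along the fixture's -x. The resisting force fell to nothing at 1.13 rad, the lever then pushed the bar forward, and it met the fork again only beyond the closed position.

**Cell:** From one pixel reading, it sits about 178.5 mm ahead of the pivot. Home is 180 mm, so this agrees within the roughly 2 mm calibration. In the pictures it stands against the end block.

**Bar:** It lies flat in the tray, with its top at about 27 mm in the depth image (28 mm expected). My last automatic outline came out 282 mm long instead of 250 mm, probably because dark pixels other than the bar were included. The picture shows the bar whole and inside the tray.

**Bystanders and forces:** The beaker, bottle, cap and spare blocks look unmoved. The highest wrist force I read was about 20 N, and the arm ended clear of everything.

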